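# Screw the brass union cap onto the brake test port without cross-threading

## Robot

A 6-joint arm with a two-finger parallel gripper is mounted at the origin on the work surface. World frame = base frame: x ahead of the robot, y to its left, z up, the work surface at z = 0. Lengths are in m, angles in degrees, forces in N, time in s.
With the tool pointing down it reaches from about 0.3 to 0.75 m from the base axis. Payload 8.5 kg.
Tool frame: the origin (TCP) lies between the finger pads; the fingertips stand 19 mm ahead of it and the grasp point (between the pads) is the TCP; z points along the fingers, y is the line along which they close (so a half turn about z gives the same grasp; the last joint's range is limited). The gripper opens to 85 mm and grips with 20 to 120 N. Pads are 22 mm wide; open, the fingers measure 114 mm over their backs; the gripper's body (76 mm by 85 mm) begins 54 mm behind the grasp point. The pads swing forward as they close: fully open they stand 13 mm farther back than shut.
Start: joints at [60.659, 21.807, 74.336, -0, 83.858, -12.336], TCP at [0.161, 0.526, 0.212] pointing down, gripper open.
Joint ranges: [-178.18, 178.18], [-50.72, 133.34], [12.68, 142.11], [-81.47, 261.47], [9.98, 163.14], [-165.26, 165.26]. Speed limits (degrees/s): [136.94, 136.94, 180, 180, 180, 180].

## Interface

Orientations are given as a 3x3 rotation matrix whose columns are the frame's x, y, z axes.
In Python, from rig import env, optics gives the robot as it stands.
- The arm moves only by the tool arm_command, never from a script. Its argument "commands" is one flat list of numbers, 7 for each row, row after row: the closure, from -1 (fully open) to 1 (shut), so that 0 is half open, then the shift along the tool's x, y, z as a fraction of full scale, then the turn, a rotation vector about the tool's x, y, z as a fraction of full scale. A call has 1 to 12 rows; each row is the pose to reach, as a shift and turn from the pose commanded when the call began, along the tool's axes at that moment; what a row does not reach only later rows make up. Full scale, the value 1, is 500 mm for a shift and 120 degrees for a turn. A row lasts 1/12 s, in which the tool goes at most 41.7 mm and 7.16 degrees, less where a joint would pass 70% of its speed; a pose out of reach is approached as far as the arm can. A call with a number of a shift or a turn outside -1 to 1 is refused whole. A call with a gripper value outside its range is refused whole. The fingers move at their own pace and stop on an object; "newtons" is the grip in N (left out, the last holds). Time passes only in rows, so rows that repeat a pose let the fingers close. It gives the time, the measured TCP pose, the force, the opening and the grip force at its end, in the units of the state.
- env.observe(): the state, without advancing time (a new reading comes with each control period).
- optics.get_image(name): name is "side" or "top"; returns a dict with "image" (400x640x3 uint8, red, green, blue), "intrinsics" (3x3 intrinsics, pixels), "origin" and "orientation" of the camera in the world. Camera axes: x right, y down, z forward; pixel columns grow to the right and rows downward; lengths in m; the calibration is good to about 2 mm. A picture is of the moment at which its call begins. There is no depth.
- env.close_job(): hands the job in; it is judged then, once.
The state is a dict: "time_s": time; "q": joint angles; "qvel": joint speeds; "joint_efforts": joint torques, N m; "position": TCP position; "tool_rot": TCP orientation; "ft_force": force on the tool from outside, world axes, zero at the start; "wrist_torque": the same for the moment, N m; "grip_width": finger opening in m; "gripper_force": force on a finger pad.
Only numpy, scipy, OpenCV 4.12 (cv2) and the standard library are available. Lean on these libraries where they do the work, as an engineer would, in place of code of your own. Each camera call takes 0.05 s, during which the arm holds its last target. There are 200 camera calls.

## Task

Take the brass union cap by its grip bar from the wooden block and set it upright on top of the green test port's thread, with its bar in line with the two yellow paint marks. Then, pressing only lightly, turn it backward (anticlockwise from above) until its pins drop into the thread starts, screw it forward (clockwise) until it is fully home, and let go. Never force the sprung port down or round, and leave the toolbox shut and the bush, cotter and copper plug where they are.

Things in the scene. Friction and masses are not known exactly. Their poses are not given: they have to be found in the camera images.
- cap: Loose brass union cap, about 0.22 kg. Origin: underside centre of its nose; z up. Nose and stem 22 mm diameter, z 0 to 33, foot chamfered 4 mm; flange 54 mm diameter, z 33 to 39, a thin hexagon to z 43. Grip bar on top, the place to hold it: 44 mm along x, 14 mm thick along y, z 39 to 69. Same after half a turn. It may be let go and regrasped at any time on the port.
- cap_pin (a point): Centre of the cap's steel cross-pin, on the cap's axis 14.5 mm above its origin; axes as the cap's. The pin is 5 mm thick, lies along the cap's x (under the bar, parallel to it) and sticks out on both sides to 18.5 mm from the axis: these two ends are the thread pins.
- stand: Fixed wooden block 80 x 80 x 30 mm with a 25 mm round hole, 20 mm deep, in its top; origin under its centre. The cap starts upright with its nose in the hole and its pin on the block's top (cap origin 18 mm above the ledge), turned at random.
- housing: Fixed housing of the test port: foot 120 x 90 x 12 mm, green body 84 x 78 mm up to z 50 mm; origin under its centre, z up = port axis. Two yellow marks on the green top lie on its x axis, either side of the port: the line for the grip bar when the cap is set on. On top stands a sprung, threaded steel collar, 53 mm outside diameter (see the other port entries).
- port_mouth (a point): On the port axis at the height of the collar's flat thread crests when unloaded, 89 mm above the housing's origin; axes as the housing's. Bore 25 mm diameter. Set on, the pins rest on the crests: cap origin 12 mm below this point (1 mm more by its weight). Clockwise on the crests the pins jam on two red dogs, 3 mm high.
- port_start (a point): On the port axis, where the cap's origin is once its pins have dropped 9 mm into the two thread starts (gaps 40 degrees wide, half a turn apart): 68 mm above the housing's origin. Their angle is not known: from the bar on the marks, 0.35 to 1.5 rad anticlockwise seen from above. After the drop, further anticlockwise meets a wall within 0.4 rad.
- port_home (a point): On the port axis, where the cap's origin is when fully home: 61 mm above the housing's origin (cap weight: 1 mm lower). From the drop, clockwise, the pins go under sloping roofs (1.8 mm axial play), sink 7.3 mm on a ramp over 1.6 to 2.1 rad and meet a solid stop. Flange then 1.7 mm above the red dogs.
- port_press (a joint): Upright spring under the collar: metres pressed down. 2500 N/m (10 N = 0.004); the cap's weight alone gives 0.001; over 0.008 (20 N) is forcing. 0.002 to 0.003 is a good light press for turning. If the cap is held at constant height, the reading falls to 0 as the pins reach the starts.
- port_twist (a joint): Torsion spring of the collar: radians twisted clockwise seen from above (anticlockwise negative), 2.5 N m/rad. Over 0.15 (0.375 N m) either way is forcing. Sliding gives a few hundredths; at a stop or jam it grows with every further bit of turning.
- toolbox: Signal red steel toolbox 180 x 260 x 130 mm with a shut hinged lid, fixed, origin under its centre; to the left of the port. Leave it.
- toolbox_lid (a joint): Opening angle of the toolbox lid, 0 = shut.
- cotter: Galvanized cotter lying flat, about 86 mm long and 8 mm thick along its x, loose; origin under its middle. Leave it.
- bush: White nylon bush, 32 mm diameter, 24 mm high, loose; origin under its centre. Leave it.
- plug: Copper test plug shaped like a small oilcan, 46 mm diameter, 52 mm high, loose; origin under its centre. Leave it.

How it is judged (in metres and radians):
On the way, in this order (a step that is already met when the one before it is completed fails the run):
1. the cap sits upright on the thread crests, on the port axis, bar in line with the yellow marks (horizontal distance between cap and housing below 0.004 m and z of cap in the frame of housing between 0.0715 and 0.079 m and value of joint port_press above 0.0003 m and angle between cap's own z axis and vertical below 0.12 rad and angle between the x axis of cap and the x axis of housing, either way round below 0.3 rad), for 0.1 s.
2. turned backward, the pins have dropped into the thread starts without being pushed down hard (horizontal distance between cap and housing below 0.004 m and z of cap in the frame of housing below 0.0705 m and value of joint port_press below 0.004 m), for 0.1 s.
3. screwed forward to the bottom of the thread (horizontal distance between cap and housing below 0.004 m and z of cap in the frame of housing below 0.061 m and value of joint port_press below 0.0025 m), for 0.1 s.
At the end, for the whole second after the job is handed in: The cap is on the port, screwed fully home: its origin within 4 mm of the port axis and 57 to 61 mm above the housing's underside, upright within 0.1 rad, at rest and released (horizontal distance between cap and housing below 0.004 m and z of cap in the frame of housing between 0.057 and 0.061 m and angle between cap's own z axis and vertical below 0.1 rad and linear speed of cap below 0.02 m/s and contact force between the fingers and cap below 0.1 N); the robot touches nothing.
It fails at once if the sprung port is pressed down with more than 20 N (value of joint port_press above 0.008 m).
It fails at once if the thread is forced round (cross-threaded or overtightened): over 0.375 N m clockwise (value of joint port_twist above 0.15 rad).
It fails at once if the thread is forced round backward: over 0.375 N m anticlockwise (value of joint port_twist below -0.15 rad).
It fails at once if a bystander is moved more than 15 mm or the toolbox lid is opened (distance of any of cotter, bush, plug from where it was at the start of the episode above 0.015 m or value of joint toolbox_lid above 0.1 rad).
It also fails if it takes over 72 s, if anything falls off the work surface, if the arm or the gripper's body presses on something with over 40 N, if the wrist force passes 120 N, or if a joint passes its speed limit or range.

## Working session

There is one attempt and no reset: what is moved stays moved. The work goes in short steps, Python scripts to look and compute and a tool call to move; the robot and the scene stay as the last step left them, time stands still between calls to the robot, and variables do not carry over. Pictures are saved under pics/ and viewed, at most 10 in all, crops included, and the job is handed in when it is done.

Besides the shell and the picture viewer there is one more tool, called after "Call:" as name(argument=value, ...) on one line, values as JSON. arm_command: Moves the arm, as the interface text tells. Shift numbers are shares of 500 mm and turn numbers shares of 120 degrees, none past 1 either way. Its arguments: {"type":"object","properties":{"commands":{"type":"array","items":{"type":"number"}},"newtons":{"type":"number"}},"required":["commands"]}

```bash
mkdir -p pics; cat > h.py <<'E'
import numpy as np,cv2
from rig import env,optics
def ray(im,u,v):
    d=np.array(im["orientation"])@np.linalg.inv(np.array(im["intrinsics"]))@np.array([u,v,1.]);return np.array(im["origin"]),d
def onz(im,u,v,z):
    o,d=ray(im,u,v);return o+d*(z-o[2])/d[2]
def save(im,n):cv2.imwrite("pics/"+n+".png",cv2.cvtColor(np.asarray(im["image"]),cv2.COLOR_RGB2BGR))
E
python3 - <<'E'
from h import *
for n in("top","side"):
    im=optics.get_image(n);save(im,n+"0");print(n,np.round(im["origin"],3),np.round(im["orientation"],3).tolist(),np.round(im["intrinsics"],1).tolist())
s=env.observe();print({k:np.round(v,3).tolist() for k,v in s.items()})
E
```

```text
top [0.472 0.107 1.172] [[-0.018, -0.996, 0.093], [-1.0, 0.016, -0.022], [0.02, -0.093, -0.995]] [[408.9, 0.0, 314.7], [0.0, 408.9, 199.9], [0.0, 0.0, 1.0]]
side [ 0.313 -0.721  0.62 ] [[0.964, -0.128, 0.232], [-0.265, -0.502, 0.824], [0.011, -0.856, -0.517]] [[429.8, 0.0, 315.3], [0.0, 429.8, 195.0], [0.0, 0.0, 1.0]]
{'time_s': 0.1, 'q': [60.658, 21.837, 74.379, 0.001, 83.857, -12.337], 'qvel': [-0.007, -0.128, -0.165, -0.056, 0.055, -0.031], 'joint_efforts': [0.004, -44.923, -23.166, -0.0, 0.004, 0.0], 'position': [0.161, 0.526, 0.211], 'tool_rot': [[-0.956, 0.292, -0.001], [0.292, 0.956, -0.001], [0.0, -0.001, -1.0]], 'ft_force': [0.985, -0.256, -0.06], 'wrist_torque': [-0.03, -0.029, -0.043], 'gripper_force': 0.0, 'grip_width': 0.086}
```

View pics/top0.png

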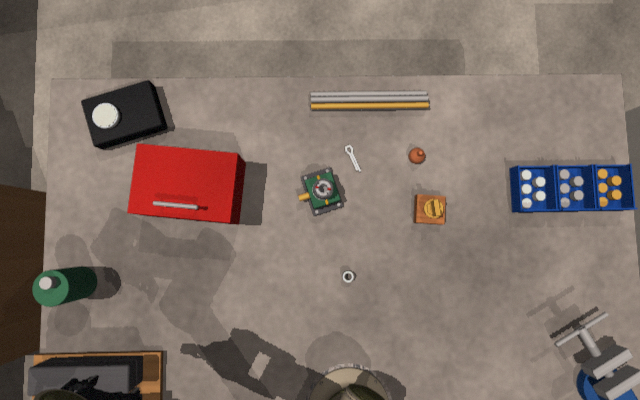

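View pics/side0.png

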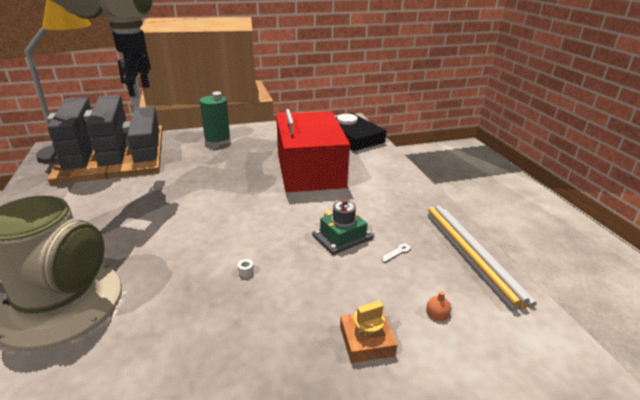

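The top view shows the port near (322,190), the cap on its block near (433,208), the plug at (417,156), the cotter at (352,158) and the bush at (348,277). In the side view the port is at (344,222) and the cap at (370,320). Next I'll look at an enlarged crop.

```bash
python3 - <<'E'
from h import *
t=cv2.imread("pics/top0.png")
a=cv2.resize(t[160:222,290:352],(400,400),interpolation=cv2.INTER_CUBIC)
b=cv2.resize(t[178:240,400:462],(400,400),interpolation=cv2.INTER_CUBIC)
cv2.imwrite("pics/c0.png",np.hstack([a,b]))
E
```

```text
(no output)
```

View pics/c0.png

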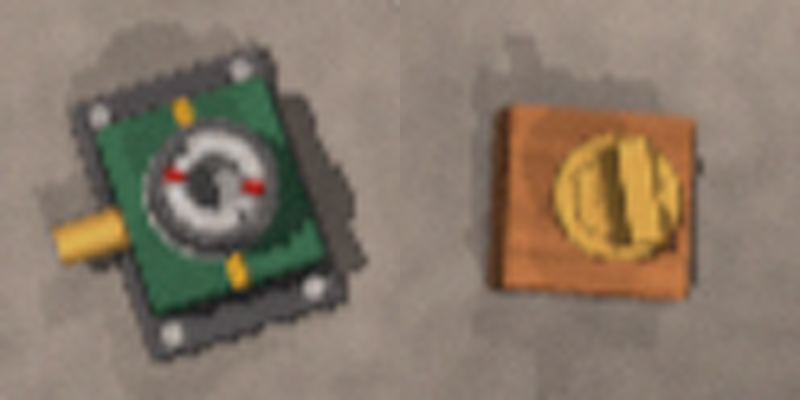

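The left crop (housing) has yellow marks at crop (184,111) and (237,271), so the mark line tilts. The right crop (cap) has the bar top centred near (640,188), almost vertical in the picture. Next I'll measure with masks.

```bash
cat >> h.py <<'E'
def hsv(im):return cv2.cvtColor(np.asarray(im["image"]),cv2.COLOR_RGB2HSV)
def tri(i1,p1,i2,p2):
    o,d=ray(i1,*p1);o2,d2=ray(i2,*p2);d/=np.linalg.norm(d);d2/=np.linalg.norm(d2)
    s=np.linalg.lstsq(np.stack([d,-d2],1),o2-o,rcond=None)[0];a,b=o+s[0]*d,o2+s[1]*d2
    return (a+b)/2,np.linalg.norm(a-b)
def ang(a,b):return np.degrees(np.arctan2(b[1]-a[1],b[0]-a[0]))%180
def blobs(im,lo,hi,box,amin=3):
    m=cv2.inRange(hsv(im),lo,hi);k=np.zeros_like(m);x0,y0,x1,y1=box;k[y0:y1,x0:x1]=m[y0:y1,x0:x1]
    n,l,st,c=cv2.connectedComponentsWithStats(k);return [(st[i].tolist(),c[i],l==i) for i in range(1,n) if st[i][4]>=amin]
E
python3 - <<'E'
from h import *
t=optics.get_image("top");s=optics.get_image("side")
print("marks");
for im,box in((t,(305,165,345,215)),(s,(310,195,380,255))):
    for st,c,_ in blobs(im,(18,120,110),(32,255,255),box):print("Y",st,c.round(2),onz(im,*c,.05).round(4))
    for lo,hi in(((0,150,100),(6,255,255)),((172,150,100),(180,255,255))):
        for st,c,_ in blobs(im,lo,hi,box,1):print("R",st,c.round(2),onz(im,*c,.092).round(4))
    g=[b for b in blobs(im,(50,80,20),(90,255,255),box,20)];
    for st,c,m in g:
        h=cv2.convexHull(np.argwhere(m)[:,::-1].astype(np.int32));print("G",st,c, cv2.minAreaRect(h))
H=hsv(t)
print(H[196:222,420:450,2]);print(H[205,412:450].tolist())
for n in(t,):
    for st,c,m in blobs(n,(5,100,60),(30,255,255),(405,185,455,230),20):print("block+cap",st,c,cv2.minAreaRect(np.argwhere(m)[:,::-1].astype(np.int32)))
    for st,c,m in blobs(n,(18,100,170),(30,255,255),(415,190,450,225),5):print("bright",st,c,cv2.minAreaRect(np.argwhere(m)[:,::-1].astype(np.int32)))
for st,c,m in blobs(s,(18,100,60),(30,255,255),(335,290,405,350),10):print("side cap",st,c)
cv2.imwrite("pics/c1.png",np.hstack([cv2.resize(cv2.cvtColor(s["image"],cv2.COLOR_RGB2BGR)[y:y+66,x:x+66],(400,400),interpolation=cv2.INTER_CUBIC) for x,y in((312,192),(336,296))]))
E
```

```text
marks
Y [317, 175, 3, 5, 12] [317.92 176.83] [0.6405 0.0716 0.05  ]
Y [305, 192, 5, 7, 26] [306.73 195.42] [0.5891 0.1035 0.05  ]
Y [325, 199, 4, 6, 15] [326.27 201.6 ] [0.5712 0.0499 0.05  ]
R [316, 186, 3, 2, 4] [316.75 186.75] [0.6075 0.0765 0.092 ]
R [328, 188, 3, 2, 5] [328.8 188.6] [0.6021 0.0445 0.092 ]
G [320, 172, 20, 32, 189] [331.56613757 187.82539683] ((329.95001220703125, 187.35000610351562), (30.357866287231445, 11.067972183227539), 71.56504821777344)
G [305, 177, 21, 32, 226] [313.38938053 193.17699115] ((314.609619140625, 192.44015502929688), (30.388158798217773, 12.114198684692383), 70.82099914550781)
Y [325, 211, 7, 4, 22] [327.77 212.64] [0.5758 0.0992 0.05  ]
Y [355, 214, 3, 3, 8] [355.88 214.88] [0.638  0.0733 0.05  ]
Y [328, 222, 6, 5, 19] [330.47 224.11] [0.568  0.0519 0.05  ]
R [343, 200, 2, 4, 5] [343.2 201.6] [0.6044 0.0742 0.092 ]
R [343, 208, 3, 3, 6] [344.33 208.67] [0.5973 0.045  0.092 ]
G [321, 216, 45, 30, 711] [343.06329114 230.7257384 ] ((342.75604248046875, 230.83059692382812), (44.328880310058594, 28.731679916381836), 2.0454084873199463)
[[177 166 
[... 3616 characters left out ...]
], [19, 169, 214], [18, 164, 215], [20, 161, 214], [18, 162, 148], [19, 163, 183], [19, 163, 211], [19, 162, 197], [14, 164, 176], [13, 163, 175], [10, 105, 112], [12, 49, 115], [11, 39, 138], [13, 45, 137], [15, 44, 139]]
block+cap [414, 194, 32, 31, 895] [429.29832402 208.90949721] ((429.1984558105469, 208.9276885986328), (31.118680953979492, 29.12175941467285), 3.1798300743103027)
bright [433, 199, 10, 19, 101] [437.4950495 207.5049505] ((437.8431396484375, 208.16725158691406), (8.632137298583984, 18.203826904296875), 3.3664603233337402)
bright [424, 200, 8, 18, 85] [427.8        208.83529412] ((427.5, 208.5), (17.0, 7.0), 90.0)
side cap [353, 301, 32, 34, 612] [369.29411765 317.17810458]
```

View pics/c1.png

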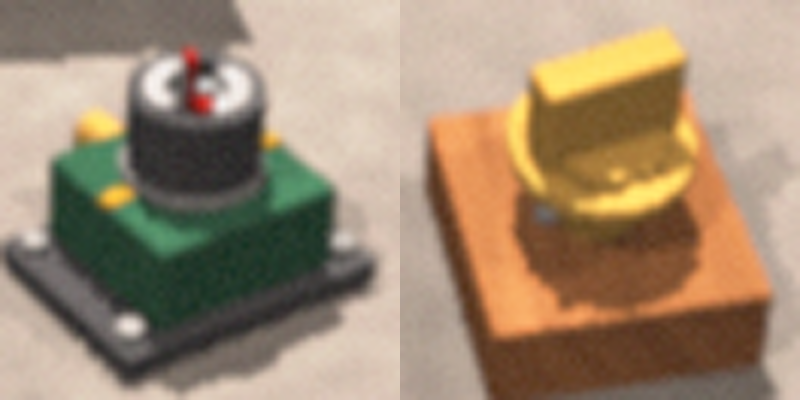

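The left side crop shows the collar with its marks. In the right side crop the bar's top face has corners at about (530,70), (672,30), (688,62) and (545,103), and it leans nowhere. Next I'll turn these into positions.

```bash
python3 - <<'E'
from h import *
t=optics.get_image("top");s=optics.get_image("side")
T=lambda im,u,v,z:onz(im,u,v,z).round(4)
sc=lambda c,o:((np.array(c)+.5)*66/400-.5+np.array(o))
print("bar top",T(t,436.7,206.8,.087),"flange",T(t,433.3,208.4,.057))
cs=[sc(c,(336,296)) for c in((130,70),(272,30),(288,62),(145,103))]
print("side bar",T(s,*np.mean(cs,0),.087),tri(t,(436.7,206.8),s,np.mean(cs,0)))
a,b=onz(t,435.9,201,.087),onz(t,437.5,213,.087);print("ang top",ang(a,b))
w=[onz(s,*c,.087) for c in cs];print("ang side",ang(w[0],w[1]),ang(w[3],w[2]),np.linalg.norm(w[0]-w[1]),np.linalg.norm(w[0]-w[3]))
w=[onz(t,*((np.array(c)+.5)*62/400-.5+np.array((400,178))),.087) for c in((217,138),(248,135),(262,235),(232,243))];print("crop",np.mean(w,0),ang(w[0],w[3]),ang(w[1],w[2]))
tm=[(317.92,176.83),(326.27,201.6)];p=[onz(t,*c,.05) for c in tm]
print("housing top marks",np.mean(p,0),ang(p[0],p[1]))
sm=[(355.88,214.88),(330.47,224.11)];q=[onz(s,*c,.05) for c in sm];print("side marks",np.mean(q,0),ang(*q),[tri(t,a,s,b) for a,b in zip(tm,sm)])
k=[onz(t,*c,.092) for c in((316.75,186.75),(328.8,188.6))];print("dogs top",np.mean(k,0));
k=[onz(s,*c,.092) for c in((343.2,201.6),(344.33,208.67))];print("dogs side",np.mean(k,0))
# screws on foot, collar circle
w=[onz(t,*((np.array(c)+.5)*62/400-.5+np.array((290,160))),.014) for c in((99,117),(240,68),(314,288),(172,334))];print("screws",np.mean(w,0),ang(w[0],w[3]),ang(w[1],w[2]))
g=((330,187.5),);print("crop collar top centre",T(t,*((np.array((211,183))+.5)*62/400-.5+np.array((290,160))),.089), "side",T(s,*sc((196,86),(312,192)),.089))
E
```

```text
bar top [ 0.5491 -0.244   0.087 ] flange [ 0.547 -0.244  0.057]
side bar [ 0.5451 -0.2449  0.087 ] (array([ 0.54751432, -0.24386427,  0.08551221]), np.float64(0.003477480766792477))
ang top 5.004887802795082
ang side 5.39712131183858 5.40579477430528 0.04418763143660248 0.012490594685789558
crop [ 0.54943419 -0.24408331  0.087     ] 5.575630593225071 5.352115115675815
housing top marks [0.60581524 0.06075556 0.05      ] 17.40983676941164
side marks [0.60299538 0.06257627 0.05      ] 17.0560358906001 [(array([0.63896628, 0.07205378, 0.05082698]), np.float64(0.0028479143356343055)), (array([0.56937045, 0.05037521, 0.05093838]), np.float64(0.003502642233454349))]
dogs top [0.6048107  0.06054604 0.092     ]
dogs side [0.6008835  0.05957606 0.092     ]
screws [0.60554323 0.06092825 0.014     ] 17.5190366830046 17.250644257773587
crop collar top centre [0.6045 0.0617 0.089 ] side [0.602  0.0611 0.089 ]
```

```bash
cat >> h.py <<'E'
from scipy.spatial.transform import Rotation as R_
def to(p,head):
    "fractions from the present pose to TCP p, tool x heading (deg), pointing down"
    s=env.observe();R=np.array(s["tool_rot"]);h=np.radians(head);c,n=np.cos(h),np.sin(h)
    G=np.array([[c,n,0],[n,-c,0],[0,0,-1]])
    return (R.T@(np.array(p)-s["position"])/.5).round(4),(R_.from_matrix(R.T@G).as_rotvec(degrees=True)/120).round(4)
E
python3 -c "
from h import *
print(to((.355,.14,.2),84))"
```

```text
(array([-0.5971, -0.6243,  0.0235]), array([-3.000e-04,  1.000e-04,  6.583e-01]))
```

Call:
arm_command(commands=[-1,-0.588,-0.625,0,0,0,0.657,-1,-0.588,-0.625,0,0,0,0.657,-1,-0.588,-0.625,0,0,0,0.657,-1,-0.588,-0.625,0,0,0,0.657,-1,-0.588,-0.625,0,0,0,0.657,-1,-0.588,-0.625,0,0,0,0.657,-1,-0.588,-0.625,0,0,0,0.657,-1,-0.588,-0.625,0,0,0,0.657,-1,-0.588,-0.625,0,0,0,0.657,-1,-0.588,-0.625,0,0,0,0.657,-1,-0.588,-0.625,0,0,0,0.657,-1,-0.588,-0.625,0,0,0,0.657], newtons=40)

```text
time_s: 1.3
position: [0.3519, 0.1387, 0.2119]
tool_rot: [[0.112, 0.994, 0.0], [0.994, -0.112, -0.0], [-0.0, 0.0, -1.0]]
ft_force: [0.2, -0.5, 0.6]
grip_width: 0.0857
gripper_force: 0.0
```

```bash
python3 -c "
from h import *
s=env.observe();print(s['time_s'],s['position'],s['q']);print(to((.547,-.2443,.14),5.4))"
```

```text
1.3 [0.35191502 0.13867415 0.21186528] [ 3.42814582e+00  4.21773816e+00  9.83529079e+01 -2.48752746e-02
  7.74082614e+01  9.88265965e+00]
(array([-0.7172,  0.4737,  0.1442]), array([3.000e-04, 0.000e+00, 6.513e-01]))
```

Call:
arm_command(commands=[-1,-0.717,0.474,0.144,0,0,0.651,-1,-0.717,0.474,0.144,0,0,0.651,-1,-0.717,0.474,0.144,0,0,0.651,-1,-0.717,0.474,0.144,0,0,0.651,-1,-0.717,0.474,0.144,0,0,0.651,-1,-0.717,0.474,0.144,0,0,0.651,-1,-0.717,0.474,0.144,0,0,0.651,-1,-0.717,0.474,0.144,0,0,0.651,-1,-0.717,0.474,0.144,0,0,0.651,-1,-0.717,0.474,0.144,0,0,0.651,-1,-0.717,0.474,0.144,0,0,0.651,-1,-0.717,0.474,0.144,0,0,0.651])

```text
time_s: 2.3
position: [0.5511, -0.242, 0.138]
tool_rot: [[0.995, 0.1, -0.001], [0.1, -0.995, 0.0], [-0.001, -0.001, -1.0]]
ft_force: [0.2, 0.5, -0.4]
grip_width: 0.0854
gripper_force: 0.0
```

```bash
python3 -c "
from h import *
s=env.observe();print(s['time_s'],s['position'],s['q']);print(to((.547,-.2443,.084),5.4))
im=optics.get_image('side');save(im,'s2');b=cv2.imread('pics/s2.png')[230:360,310:440];cv2.imwrite('pics/s2c.png',cv2.resize(b,(520,520),interpolation=2))"
```

```text
2.3 [ 0.5510795  -0.24201094  0.13796953] [-3.49609280e+01  3.03694896e+01  7.24972532e+01 -1.27409467e-02
  7.71930886e+01  4.93030276e+01]
(array([-0.0085,  0.0038,  0.1079]), array([-0.0002,  0.0004,  0.0028]))
```

View pics/s2c.png

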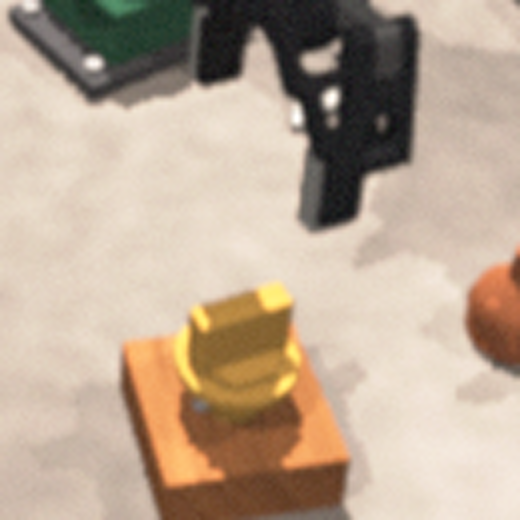

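The crop shows the open gripper behind and above the cap, with fingertips near crop (225,78) and (330,222). I'll check this against the projected tool position.

```bash
python3 -c "
from h import *
im=optics.get_image('side');s=env.observe();R=np.array(s['tool_rot']);p=np.array(s['position'])
print(p)
for d in [(0,.0425,.006),(0,-.0425,.006),(0,.0425,.019),(0,-.0425,.019),(0,.057,.006),(0,-.057,.006)]:
  w=p+R@np.array(d);c=np.array(im['intrinsics'])@(np.array(im['orientation']).T@(w-im['origin']));c=c[:2]/c[2];print(d,(c-(310,230))*4)
w=np.array([.547,-.2443,.087]);c=np.array(im['intrinsics'])@(np.array(im['orientation']).T@(w-im['origin']));print((c[:2]/c[2]-(310,230))*4)
"
```

```text
[ 0.54996408 -0.23876772  0.13921244]
(0, 0.0425, 0.006) [306.15882053 282.21407373]
(0, -0.0425, 0.006) [207.19875039 147.40740498]
(0, 0.0425, 0.019) [302.91148201 306.25208688]
(0, -0.0425, 0.019) [205.14094802 170.48892812]
(0, 0.057, 0.006) [325.06199193 307.96459675]
(0, -0.057, 0.006) [192.09513363 126.83276049]
[243.7588383  304.10163054]
```

```bash
python3 -c "
from h import *
print(env.observe()['qvel'],env.observe()['position'])
im=optics.get_image('side');t=optics.get_image('top');save(im,'s3');save(t,'t3')
a=cv2.imread('pics/s3.png')[230:360,310:440];b=cv2.imread('pics/t3.png')[145:275,370:500];cv2.imwrite('pics/c3.png',cv2.resize(np.hstack([a,b]),(800,400),interpolation=2))
print(env.observe()['qvel'],env.observe()['position'],env.observe()['time_s'])"
```

```text
[ 1.0644359  -1.9340267   1.39928813  0.01842008  0.02972481 -0.34502966] [ 0.54996408 -0.23876772  0.13921244]
[ 0.10165783 -0.63486795  0.0523927  -0.14142739 -0.17284011  0.4098404 ] [ 0.549789   -0.23803749  0.14010935] 2.5
```

View pics/c3.png

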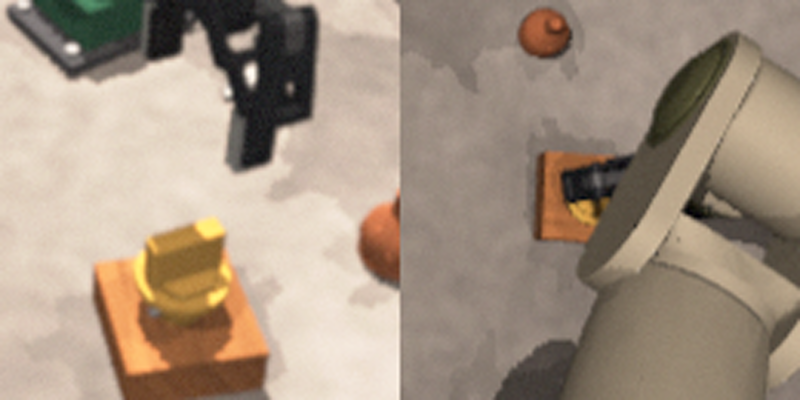

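The left crop shows the near fingertip at (250,168), the far one near (160,55), and the cap top at (185,235). The fingers look higher than the pose implies, so I'll compare with the start picture.

```bash
cat >> h.py <<'E'
def proj(im,w):
    c=np.array(im['intrinsics'])@(np.array(im['orientation']).T@(np.array(w)-im['origin']));return c[:2]/c[2]
E
python3 -c "
from h import *
im=optics.get_image('side');
p=np.array([.161,.526,.2115]);y=np.array([.292,.956,0])
for s in(-1,1):print(proj(im,p+s*.0425*y-[0,0,.006]),proj(im,p+s*.055*y+[0,0,.035]))
g=cv2.imread('pics/side0.png');v=g.max(2)
for r in range(55,112,3):print(r,''.join('#' if a<45 else '.' for a in v[r,95:175]))
print(env.observe()['position'],env.observe()['qvel'],env.observe()['time_s'],env.observe()['q'])
a=cv2.imread('pics/s3.png').max(2)[225:320,345:425]
for r in range(0,80,3):print(225+r,''.join('#' if x<50 else '.' for x in a[r]))
"
```

```text
[137.96322563 110.55007537] [133.02967868  97.36815746]
[149.17357807 100.29276557] [148.03794292  84.98720873]
55 .............................###################..##............................
58 .............................########################...........................
61 ........................#.....########################..........................
64 ........................##....#########################.........................
67 ........................###..##########################.........................
70 .........................############################...........................
73 ..........................################.....#####............................
76 ..........................##...##########.....######............................
79 ...........................#############.......######...........................
82 ...........................#############.......#######..........................
85 .................................#####..........######..........................
88 .................................#####.......................
[... 2422 characters left out ...]
....................
282 ............................................#######.............................
285 ................................................................................
288 ................................................................................
291 ................................................................................
294 ................................................................................
297 ................................................................................
300 ................................................................................
303 ................................................................................
```

Call:
arm_command(commands=[0.7,-0.007,0.012,0,0,0,0,0.7,-0.007,0.012,0,0,0,0,0.7,-0.007,0.012,0,0,0,0,0.7,-0.007,0.012,0,0,0,0,0.7,-0.007,0.012,0,0,0,0,0.7,-0.007,0.012,0,0,0,0])

```text
time_s: 3.05
position: [0.547, -0.2459, 0.1399]
tool_rot: [[0.994, 0.105, -0.0], [0.105, -0.994, 0.0], [-0.0, -0.0, -1.0]]
ft_force: [-0.2, -0.1, 0.8]
grip_width: 0.0134
gripper_force: 0.0
```

```bash
python3 -c "
from h import *
s=env.observe();print(s['time_s'],s['position'],s['grip_width'])
im=optics.get_image('side');save(im,'s4');p=s['position']
for d in((0,0,0),(0,0,-.019),(0,0,.03)):print(proj(im,p+np.array(d)))
a=cv2.imread('pics/s4.png').max(2)[225:320,345:425]
for r in range(0,80,3):print(225+r,''.join('#' if x<50 else '.' for x in a[r]))
"
```

```text
3.05 [ 0.54698582 -0.24588668  0.13985133] 0.013430738015318161
[373.8567364  283.09212118]
[372.90847008 291.79127479]
[375.40996478 268.84319987]
225 ............##########################################..........................
228 .............####################################...##..........................
231 .............###################################.....##.........................
234 ..............##################################................................
237 ..............#################################.................................
240 ...............###############################..................................
243 ....................###########################.................................
246 ....................##########################..................................
249 .....................######################..#######.........###................
252 .........................##########......##############.....###.................
255 .........................###########.#######################....................
258 .............
[... 642 characters left out ...]
....................
282 ................................................................................
285 ................................................................................
288 ................................................................................
291 ................................................................................
294 ................................................................................
297 ................................................................................
300 ................................................................................
303 ................................................................................
```

Call:
arm_command(commands=[-1,0,-0.003,0,0,0,0,-1,0,-0.003,0,0,0,0,-1,0,-0.003,0,0,0,0,-1,0,-0.003,0.04,0,0,0,-1,0,-0.003,0.08,0,0,0,-1,0,-0.003,0.108,0,0,0,-1,0,-0.003,0.108,0,0,0,-1,0,-0.003,0.108,0,0,0])

```text
time_s: 3.77
position: [0.5468, -0.2445, 0.0857]
tool_rot: [[0.994, 0.105, -0.001], [0.105, -0.994, 0.001], [-0.001, -0.001, -1.0]]
ft_force: [0.6, 0.0, 0.1]
grip_width: 0.0854
gripper_force: 0.0
```

```bash
python3 -c "
from h import *
s=env.observe();print(s['time_s'],s['position'],s['grip_width'])
im=optics.get_image('side');save(im,'s5');p=s['position']
a=cv2.imread('pics/s5.png')[250:360,330:440];cv2.imwrite('pics/s5c.png',cv2.resize(a,(440,440),interpolation=2))
"
```

```text
3.7667 [ 0.54678142 -0.24445451  0.08572095] 0.08537532370804175
```

View pics/s5c.png

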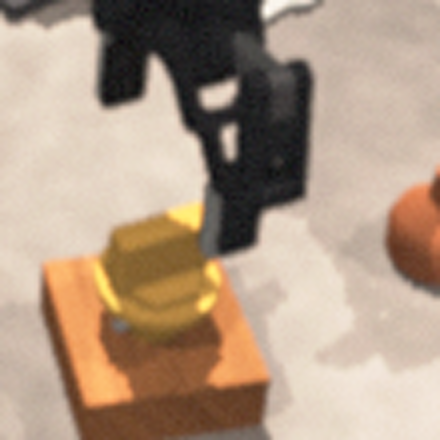

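The crop shows the fingers straddling the bar along its thickness, near tip at (230,250), far tip at (120,103). The tips are about 25 mm above the bar top, so the real tips sit ~37 mm higher than the stated tool frame implies. I'll go further down and close.

Call:
arm_command(commands=[-1,0,0,0.02,0,0,0,-1,0,0,0.04,0,0,0,-1,0,0,0.06,0,0,0,-1,0,0,0.072,0,0,0,-1,0,0,0.072,0,0,0,1,0,0,0.072,0,0,0,1,0,0,0.072,0,0,0,1,0,0,0.072,0,0,0,1,0,0,0.072,0,0,0,1,0,0,0.072,0,0,0,1,0,0,0.072,0,0,0])

```text
time_s: 4.73
position: [0.5469, -0.2445, 0.0501]
tool_rot: [[0.994, 0.105, 0.0], [0.105, -0.994, -0.0], [0.0, 0.0, -1.0]]
ft_force: [-0.6, 4.2, 4.3]
grip_width: 0.0131
gripper_force: 44.0
```

```bash
python3 -c "
from h import *
s=env.observe();print(s['time_s'],s['position'],s['grip_width'],s['ft_force'])
im=optics.get_image('side');save(im,'s6')
a=cv2.imread('pics/s6.png')[250:360,330:440];cv2.imwrite('pics/s6c.png',cv2.resize(a,(440,440),interpolation=2))
"
```

```text
4.7333 [ 0.54692705 -0.24448154  0.05008915] 0.013137677625157647 [-0.60445607  4.15982979  4.25861101]
```

View pics/s6c.png

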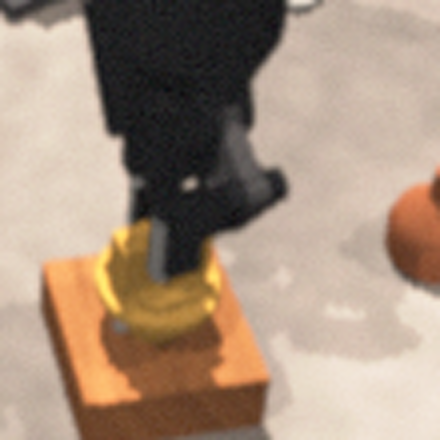

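The crop shows the closed fingers holding the bar at its middle, with their tips just above the hexagon. I'll lift and carry it over the port.

Call:
arm_command(commands=[1,0,0,-0.08,0,0,0,1,0,0,-0.16,0,0,0,1,0,0,-0.23,0,0,0,1,0.178,-0.595,-0.23,0,0,-0.094,1,0.178,-0.595,-0.23,0,0,-0.094,1,0.178,-0.595,-0.23,0,0,-0.094,1,0.178,-0.595,-0.23,0,0,-0.094,1,0.178,-0.595,-0.23,0,0,-0.094,1,0.178,-0.595,-0.23,0,0,-0.094,1,0.178,-0.595,-0.23,0,0,-0.094,1,0.178,-0.595,-0.23,0,0,-0.094,1,0.178,-0.595,-0.23,0,0,-0.094])

```text
time_s: 5.78
position: [0.604, 0.0651, 0.1644]
tool_rot: [[0.953, 0.302, -0.001], [0.302, -0.953, 0.001], [-0.0, -0.001, -1.0]]
ft_force: [-0.0, 0.6, -2.1]
grip_width: 0.0131
gripper_force: 41.9
```

Call:
arm_command(commands=[1,0,0,0,0,0,0,1,0,0,0,0,0,0,1,0,0,0,0,0,0,1,0,0,0,0,0,0])

```text
time_s: 6.12
position: [0.604, 0.0595, 0.1648]
tool_rot: [[0.955, 0.296, -0.0], [0.296, -0.955, -0.0], [-0.0, 0.0, -1.0]]
ft_force: [0.2, 0.0, -2.0]
grip_width: 0.0131
gripper_force: 41.9
```

```bash
python3 -c "
from h import *
s=env.observe();print(s['time_s'],s['position'],s['grip_width'],s['ft_force'],s['wrist_torque'],s['q'])
print(to((.6041,.0608,.125),17.3))
im=optics.get_image('side');save(im,'s7')
t=optics.get_image('top');save(t,'t7')
a=cv2.imread('pics/s7.png')[150:260,290:400];b=cv2.imread('pics/t7.png')[150:260,270:380];cv2.imwrite('pics/s7c.png',cv2.resize(np.hstack([a,b]),(800,400),interpolation=2))
"
```

```text
6.1167 [0.60401939 0.05953458 0.16479006] 0.013060354642594377 [ 0.17501346  0.01941833 -2.02318759] [-0.00230198 -0.00606418  0.03660627] [-5.52971418e+00  2.95278275e+01  6.93058592e+01 -7.94945828e-03
  8.11782265e+01  6.72526356e+01]
(array([ 0.0009, -0.0024,  0.0796]), array([ 0.    ,  0.0001, -0.0007]))
```

View pics/s7c.png

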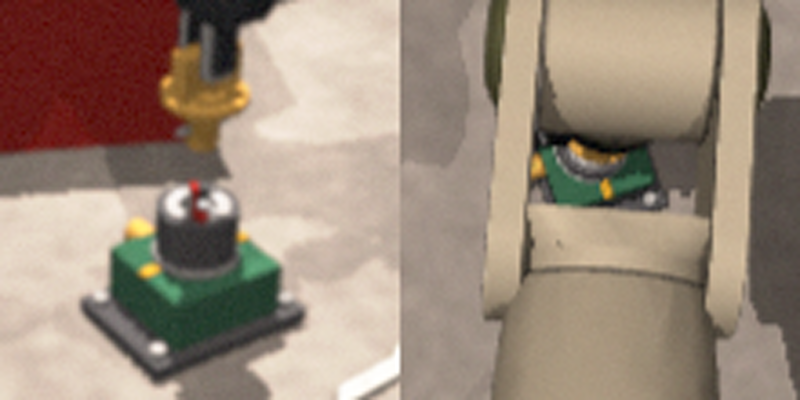

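The left crop shows the cap upright in the grip, nose foot centred near (203,150), above the collar whose top centre is near (199,203). The top view is mostly hidden by the arm. I'll check the lateral error numerically.

```bash
python3 -c "
from h import *
im=optics.get_image('side')
u=lambda x,y:(290+(x+.5)/3.636-.5,150+(y+.5)/3.636-.5)
print(proj(im,(.604,.0595,.1327)),u(203.5,149),onz(im,*u(203.5,149),.1327),'collar',onz(im,*u(199,203),.089))
b=cv2.imread('pics/s7.png');H=cv2.cvtColor(b,cv2.COLOR_BGR2HSV)
for r in range(164,196):
  m=np.where((H[r,325:365,0]>10)&(H[r,325:365,0]<32)&(H[r,325:365,1]>130)&(H[r,325:365,2]>60))[0]+325
  if len(m):print(r,m.min(),m.max(),len(m))
"
```

```text
[345.91591976 189.58707664] (345.6056105610561, 190.61661166116613) [0.60186009 0.05537013 0.1327    ] collar [0.60336321 0.06212772 0.089     ]
164 337 344 8
165 337 344 8
166 337 344 8
167 337 343 7
168 337 344 8
169 337 343 7
170 336 354 9
171 335 354 11
172 334 355 16
173 334 356 22
174 334 357 24
175 334 357 24
176 334 357 24
177 334 357 24
178 334 357 24
179 335 356 22
180 336 355 20
181 338 352 15
182 340 350 11
183 341 349 9
184 343 349 7
185 343 348 6
186 343 348 6
187 342 348 7
188 341 348 8
189 342 348 7
190 343 348 6
```

Call:
arm_command(commands=[1,0.001,-0.0025,0.03,0,0,0,1,0.001,-0.0025,0.06,0,0,0,1,0.001,-0.0025,0.08,0,0,0,1,0.001,-0.0025,0.086,0,0,0,1,0.001,-0.0025,0.092,0,0,0,1,0.001,-0.0025,0.092,0,0,0,1,0.001,-0.0025,0.092,0,0,0])

```text
time_s: 6.85
position: [0.6045, 0.062, 0.1194]
tool_rot: [[0.955, 0.298, 0.001], [0.298, -0.955, -0.0], [0.001, 0.0, -1.0]]
ft_force: [0.4, 0.3, -2.2]
grip_width: 0.013
gripper_force: 41.9
```

```bash
cat > o.py <<'E'
from h import *
s=env.observe();R=np.array(s['tool_rot'])
print(round(s['time_s'],2),s['position'].round(4),'F',np.round(s['ft_force'],2),'T',np.round(s['wrist_torque'],3),'head',np.degrees(np.arctan2(R[1,0],R[0,0])).round(2),'q6',round(s['q'][5],1),round(s['grip_width'],4))
E
python3 o.py
```

```text
6.85 [0.6045 0.062  0.1194] F [ 0.36  0.31 -2.17] T [ 0.059  0.025 -0.034] head 17.31 q6 67.4 0.013
```

Call:
arm_command(commands=[1,0,0.001,0.004,0,0,0,1,0,0.001,0.008,0,0,0,1,0,0.001,0.008,0,0,0,1,0,0.001,0.008,0,0,0])

```text
time_s: 7.18
position: [0.6043, 0.0616, 0.1149]
tool_rot: [[0.955, 0.298, 0.0], [0.298, -0.955, -0.0], [0.0, 0.0, -1.0]]
ft_force: [0.4, -0.5, -2.4]
grip_width: 0.0132
gripper_force: 41.9
```

```bash
python3 o.py
```

```text
7.18 [0.6043 0.0616 0.1149] F [ 0.44 -0.53 -2.4 ] T [-0.002 -0.006 -0.067] head 17.31 q6 67.4 0.0132
```

Call:
arm_command(commands=[1,0,0,0.004,0,0,0,1,0,0,0.006,0,0,0,1,0,0,0.006,0,0,0,1,0,0,0.006,0,0,0])

```text
time_s: 7.52
position: [0.6043, 0.0616, 0.1118]
tool_rot: [[0.955, 0.298, -0.0], [0.298, -0.955, -0.0], [-0.0, -0.0, -1.0]]
ft_force: [-0.5, 0.2, -1.6]
grip_width: 0.0129
gripper_force: 41.9
```

```bash
python3 o.py
```

```text
7.52 [0.6043 0.0616 0.1118] F [-0.52  0.17 -1.59] T [ 0.003  0.046 -0.019] head 17.32 q6 67.3 0.0129
```

Call:
arm_command(commands=[1,0,0,0.004,0,0,0,1,0,0,0.008,0,0,0,1,0,0,0.01,0,0,0,1,0,0,0.01,0,0,0,1,0,0,0.01,0,0,0])

```text
time_s: 7.93
position: [0.6046, 0.0616, 0.1073]
tool_rot: [[0.955, 0.298, 0.001], [0.298, -0.955, -0.0], [0.001, 0.0, -1.0]]
ft_force: [-0.4, 0.4, 2.5]
grip_width: 0.0131
gripper_force: 42.5
```

```bash
python3 o.py
```

```text
7.93 [0.6046 0.0616 0.1073] F [-0.4   0.35  2.49] T [ 0.039  0.102 -0.031] head 17.31 q6 67.4 0.0131
```

Call:
arm_command(commands=[1,0,0,0.001,0,0,-0.04,1,0,0,0.001,0,0,-0.08,1,0,0,0.001,0,0,-0.12,1,0,0,0.001,0,0,-0.15,1,0,0,0.001,0,0,-0.15])

```text
time_s: 8.35
position: [0.6049, 0.0613, 0.1069]
tool_rot: [[0.815, 0.58, 0.002], [0.58, -0.815, -0.001], [0.001, 0.002, -1.0]]
ft_force: [0.8, -1.6, 3.0]
grip_width: 0.0132
gripper_force: 42.4
```

```bash
python3 o.py
```

```text
8.35 [0.6049 0.0613 0.1069] F [ 0.79 -1.61  2.96] T [-0.258 -0.183  0.003] head 35.44 q6 49.2 0.0132
```

Call:
arm_command(commands=[1,0,0,0,0,0,-0.04,1,0,0,0,0,0,-0.08,1,0,0,0,0,0,-0.08])

```text
time_s: 8.6
position: [0.6042, 0.0616, 0.1061]
tool_rot: [[0.707, 0.707, -0.0], [0.707, -0.707, 0.0], [-0.0, -0.0, -1.0]]
ft_force: [1.0, -0.2, -2.1]
grip_width: 0.0132
gripper_force: 42.0
```

```bash
python3 o.py
```

```text
8.6 [0.6042 0.0616 0.1061] F [ 0.98 -0.19 -2.12] T [-0.049 -0.161  0.045] head 44.97 q6 39.7 0.0132
```

Call:
arm_command(commands=[1,0,0,0,0,0,-0.04,1,0,0,0,0,0,-0.08,1,0,0,0,0,0,-0.08])

```text
time_s: 8.85
position: [0.6039, 0.0617, 0.1058]
tool_rot: [[0.581, 0.814, -0.001], [0.814, -0.581, 0.0], [-0.001, -0.001, -1.0]]
ft_force: [0.0, 0.4, -1.7]
grip_width: 0.013
gripper_force: 41.8
```

```bash
python3 o.py
```

```text
8.85 [0.6039 0.0617 0.1058] F [ 0.03  0.39 -1.7 ] T [ 0.042  0.026 -0.01 ] head 54.47 q6 30.2 0.013
```

Call:
arm_command(commands=[1,0,0,0.003,0,0,0,1,0,0,0.006,0,0,0,1,0,0,0.006,0,0,0])

```text
time_s: 9.1
position: [0.604, 0.0616, 0.1027]
tool_rot: [[0.583, 0.813, -0.001], [0.813, -0.583, 0.0], [-0.001, -0.001, -1.0]]
ft_force: [0.8, 0.6, -1.3]
grip_width: 0.0129
gripper_force: 41.8
```

```bash
python3 o.py
```

```text
9.1 [0.604  0.0616 0.1027] F [ 0.85  0.63 -1.34] T [0.021 0.029 0.007] head 54.36 q6 30.3 0.0129
```

Call:
arm_command(commands=[1,0,0,0.002,0,0,0,1,0,0,0.004,0,0,0,1,0,0,0.005,0,0,0,1,0,0,0.005,0,0,0,1,0,0,0.005,0,0,0])

```text
time_s: 9.52
position: [0.6043, 0.0616, 0.1008]
tool_rot: [[0.581, 0.814, -0.0], [0.814, -0.581, -0.0], [-0.0, -0.0, -1.0]]
ft_force: [0.1, -0.2, -1.5]
grip_width: 0.0129
gripper_force: 41.8
```

```bash
python3 o.py
```

```text
9.52 [0.6043 0.0616 0.1008] F [ 0.12 -0.19 -1.52] T [ 0.024 -0.057 -0.008] head 54.5 q6 30.2 0.0129
```

Call:
arm_command(commands=[1,0,0,0.001,0,0,0,1,0,0,0.002,0,0,0.04,1,0,0,0.003,0,0,0.08,1,0,0,0.003,0,0,0.1,1,0,0,0.003,0,0,0.1])

```text
time_s: 9.93
position: [0.6045, 0.0616, 0.0996]
tool_rot: [[0.738, 0.675, 0.001], [0.675, -0.738, -0.0], [0.0, 0.0, -1.0]]
ft_force: [-0.6, -0.6, 0.1]
grip_width: 0.013
gripper_force: 42.1
```

```bash
python3 o.py
```

```text
9.93 [0.6045 0.0616 0.0996] F [-0.57 -0.59  0.09] T [ 0.037  0.022 -0.012] head 42.43 q6 42.2 0.013
```

Call:
arm_command(commands=[1,0,0,0.001,0,0,0.05,1,0,0,0.002,0,0,0.1,1,0,0,0.0025,0,0,0.15,1,0,0,0.0025,0,0,0.15])

```text
time_s: 10.27
position: [0.6046, 0.0615, 0.0985]
tool_rot: [[0.911, 0.413, 0.001], [0.413, -0.911, -0.0], [0.001, 0.001, -1.0]]
ft_force: [-0.1, -0.6, 0.4]
grip_width: 0.0128
gripper_force: 42.2
```

```bash
python3 o.py
```

```text
10.27 [0.6046 0.0615 0.0985] F [-0.14 -0.58  0.42] T [ 0.088 -0.05   0.006] head 24.39 q6 60.3 0.0128
```

Following the ramp well.

Call:
arm_command(commands=[1,0,0,0.001,0,0,0.05,1,0,0,0.002,0,0,0.1,1,0,0,0.0025,0,0,0.15,1,0,0,0.0025,0,0,0.15])

```text
time_s: 10.6
position: [0.6045, 0.0616, 0.0971]
tool_rot: [[0.993, 0.114, 0.001], [0.114, -0.993, -0.0], [0.001, 0.0, -1.0]]
ft_force: [1.3, -0.5, 0.3]
grip_width: 0.0128
gripper_force: 42.2
```

```bash
python3 o.py
```

```text
10.6 [0.6045 0.0616 0.0971] F [ 1.35 -0.53  0.29] T [-0.041 -0.03  -0.017] head 6.54 q6 78.1 0.0128
```

Call:
arm_command(commands=[1,0,0,0.001,0,0,0.05,1,0,0,0.002,0,0,0.1,1,0,0,0.0025,0,0,0.15,1,0,0,0.0025,0,0,0.15])

```text
time_s: 10.93
position: [0.6044, 0.0616, 0.0957]
tool_rot: [[0.98, -0.197, 0.0], [-0.197, -0.98, -0.0], [0.0, -0.0, -1.0]]
ft_force: [-0.1, -0.3, 0.8]
grip_width: 0.0131
gripper_force: 42.2
```

```bash
python3 o.py
```

```text
10.93 [0.6044 0.0616 0.0957] F [-0.07 -0.3   0.79] T [-0.068 -0.02  -0.046] head -11.36 q6 96.0 0.0131
```

Call:
arm_command(commands=[1,0,0,0.001,0,0,0.05,1,0,0,0.002,0,0,0.1,1,0,0,0.0023,0,0,0.15,1,0,0,0.0023,0,0,0.15])

```text
time_s: 11.27
position: [0.6043, 0.0616, 0.0945]
tool_rot: [[0.872, -0.489, 0.0], [-0.489, -0.872, -0.0], [0.0, 0.0, -1.0]]
ft_force: [-0.5, 0.0, -0.2]
grip_width: 0.0128
gripper_force: 42.2
```

```bash
python3 o.py
```

```text
11.27 [0.6043 0.0616 0.0945] F [-0.47  0.01 -0.15] T [-0.058 -0.042 -0.016] head -29.29 q6 114.0 0.0128
```

Call:
arm_command(commands=[1,0,0,0.001,0,0,0.04,1,0,0,0.0015,0,0,0.08,1,0,0,0.0015,0,0,0.08])

```text
time_s: 11.52
position: [0.6043, 0.0615, 0.0937]
tool_rot: [[0.779, -0.627, 0.0], [-0.627, -0.779, -0.0], [0.0, 0.0, -1.0]]
ft_force: [0.7, -0.7, 0.5]
grip_width: 0.0129
gripper_force: 42.2
```

```bash
python3 o.py
```

```text
11.52 [0.6043 0.0615 0.0937] F [ 0.65 -0.74  0.53] T [-0.064 -0.027 -0.007] head -38.8 q6 123.5 0.0129
```

Call:
arm_command(commands=[1,0,0,0.0005,0,0,0.035,1,0,0,0.0006,0,0,0.035,1,0,0,0.0006,0,0,0.035])

```text
time_s: 11.77
position: [0.6043, 0.0615, 0.0934]
tool_rot: [[0.733, -0.68, -0.0], [-0.68, -0.733, -0.0], [0.0, 0.0, -1.0]]
ft_force: [0.1, -0.0, 1.0]
grip_width: 0.013
gripper_force: 42.2
```

```bash
python3 o.py
```

```text
11.77 [0.6043 0.0615 0.0934] F [ 0.12 -0.04  0.95] T [-0.035  0.031  0.017] head -42.87 q6 127.5 0.013
```

Call:
arm_command(commands=[1,0,0,0.0005,0,0,0.035,1,0,0,0.0006,0,0,0.035,1,0,0,0.0006,0,0,0.035])

```text
time_s: 12.02
position: [0.6043, 0.0615, 0.093]
tool_rot: [[0.68, -0.734, -0.0], [-0.734, -0.68, -0.0], [-0.0, 0.0, -1.0]]
ft_force: [-0.6, -0.3, 0.5]
grip_width: 0.0131
gripper_force: 42.1
```

```bash
python3 o.py
```

```text
12.02 [0.6043 0.0615 0.093 ] F [-0.55 -0.3   0.46] T [-0.075  0.067  0.038] head -47.18 q6 131.8 0.0131
```

Call:
arm_command(commands=[1,0,0,0.0005,0,0,0.035,1,0,0,0.0006,0,0,0.035,1,0,0,0.0006,0,0,0.035])

```text
time_s: 12.27
position: [0.604, 0.0614, 0.0927]
tool_rot: [[0.623, -0.782, -0.001], [-0.782, -0.623, -0.0], [-0.0, 0.001, -1.0]]
ft_force: [-2.0, -1.4, 0.8]
grip_width: 0.0126
gripper_force: 42.1
```

```bash
python3 o.py
```

```text
12.27 [0.604  0.0614 0.0927] F [-1.99 -1.44  0.75] T [-0.292  0.361  0.018] head -51.43 q6 136.1 0.0126
```

Call:
arm_command(commands=[1,0,0,0.0003,0,0,0.025,1,0,0,0.0004,0,0,0.025,1,0,0,0.0004,0,0,0.025])

```text
time_s: 12.52
position: [0.604, 0.0615, 0.0925]
tool_rot: [[0.581, -0.814, -0.001], [-0.814, -0.581, -0.0], [-0.0, 0.001, -1.0]]
ft_force: [-3.7, -1.2, 1.1]
grip_width: 0.0128
gripper_force: 42.1
```

```bash
python3 o.py
```

```text
12.52 [0.604  0.0615 0.0925] F [-3.7  -1.16  1.14] T [-0.365  0.647  0.148] head -54.47 q6 139.1 0.0128
```

Torque now rises at the spring's rate, so the pins are at the solid stop. I'll press lightly, ease off and release.

Call:
arm_command(commands=[1,0,0,0.001,0,0,0,1,0,0,0.001,0,0,0,1,0,0,0.001,0,0,0,1,0,0,0.0005,0,0,-0.025,1,0,0,0.0005,0,0,-0.025])

```text
time_s: 12.93
position: [0.6042, 0.0615, 0.0923]
tool_rot: [[0.622, -0.783, -0.0], [-0.783, -0.622, -0.0], [-0.0, 0.0, -1.0]]
ft_force: [-3.3, -2.1, 1.6]
grip_width: 0.0135
gripper_force: 42.1
```

```bash
python3 o.py
```

```text
12.93 [0.6042 0.0615 0.0923] F [-3.33 -2.14  1.62] T [-0.441  0.76   0.006] head -51.55 q6 136.2 0.0135
```

Call:
arm_command(commands=[-1,0,0,0,0,0,0,-1,0,0,0,0,0,0,-1,0,0,0,0,0,0,-1,0,0,0,0,0,0,-1,0,0,0,0,0,0,-1,0,0,-0.04,0,0,0,-1,0,0,-0.1,0,0,0,-1,0,0,-0.18,0,0,0,-1,0,0,-0.18,0,0,0])

```text
time_s: 13.68
position: [0.6071, 0.0615, 0.1899]
tool_rot: [[0.62, -0.785, 0.013], [-0.785, -0.62, -0.001], [0.009, -0.009, -1.0]]
ft_force: [1.2, 0.1, 1.2]
grip_width: 0.0855
gripper_force: 0.0
```

```bash
python3 o.py; python3 -c "
from h import *
im=optics.get_image('side');save(im,'s9')
b=cv2.imread('pics/s9.png');H=cv2.cvtColor(b,cv2.COLOR_BGR2HSV)
print(proj(im,(.604,.0612,.060+.043)),proj(im,(.604,.0612,.060+.069)))
cv2.imwrite('pics/s9c.png',cv2.resize(b[160:260,290:390],(500,500),interpolation=2))
"
```

```text
13.68 [0.6071 0.0615 0.1899] F [1.17 0.06 1.25] T [ 0.019 -0.037 -0.057] head -51.69 q6 136.4 0.0855
[345.04769693 200.46180289] [345.59195095 190.63535442]
```

View pics/s9c.png

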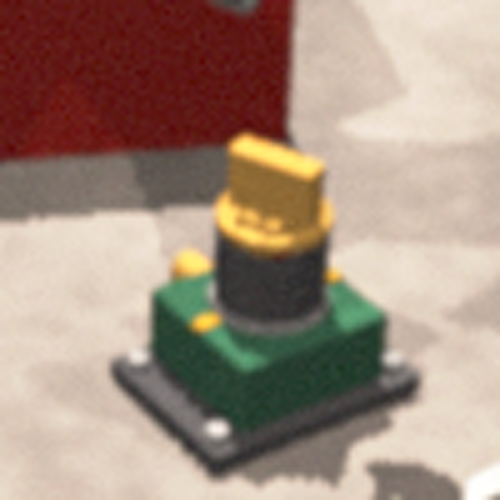

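The crop shows the cap released and upright, its flange just above the collar and the bar top at (277,150), which matches the height expected at home. Handing in.

```bash
python3 -c "
from rig import env
print(env.close_job())"
```

```text
the job is handed in; nothing more can be done
None
```

The cap was set on the marks, turned back until its pins dropped into the starts, screwed clockwise until torque rose at the stop, and released; the job is handed in, but no verdict was returned.

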